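Put the masking tapes back on the tape rack by width

ROBOT

A 6-joint arm with a two-finger parallel gripper is mounted at the origin on the work surface. World frame = base frame: x ahead of the robot, y to its left, z up, the work surface at z = 0. Lengths are in mm, angles in rad, forces in N, time in s.
With the tool pointing down it reaches from about 350 to 775 mm from the base axis. Payload 7.3 kg.
Tool frame: the origin (TCP) lies midway between the tips of the shut fingers; the grasp point (between the pads) lies 19 mm behind it; z points along the fingers, y is the line along which they close (so a half turn about z gives the same grasp; the last joint's range is limited). The gripper opens to 92 mm and grips with 3 to 60 N. Pads are 19 mm wide; open, the fingers measure 130 mm over their backs; the gripper's body (75 mm by 190 mm) begins 47 mm behind the grasp point.
Start: joints at [1.131, 0.342, 1.524, -0, 1.275, -0.146], TCP at [152.022, 502.532, 188.041] pointing down, gripper open.
Joint ranges: [-2.53, 2.53], [-0.77, 2.02], [0.04, 2.7], [-1, 4.14], [0.28, 2.66], [-3.11, 3.11]. Speed limits (rad/s): [2.57, 2.57, 3.14, 3.14, 3.14, 3.14].

INTERFACE

Orientations are given as [roll, pitch, yaw] about the fixed x, y, z axes, in that order (R = Rz(yaw) Ry(pitch) Rx(roll)).
In Python, from plant import readout, vision, order, models gives the robot as it stands. The module is installed in compiled form; this text tells all that it offers.
- The arm moves only by the tool step_arm, never from a script. Its argument "series" is text: rows parted by semicolons, each of 7 numbers parted by spaces: the gripper's target within -1 to 1 (shut at 1, half-way at 0, fully open at -1), then the shift along the tool's x, y, z each as a share of 80 mm, from -1 to 1, then the turn, a rotation vector about the tool's x, y, z each as a share of 2 pi rad, from -1 to 1. In form: jaw x y z ax ay az; .... A call has 1 to 20 rows; each row is the pose to reach, as a shift and turn from the pose commanded when the call began, along the tool's axes at that moment, turning the shorter way round; what a row does not reach only later rows make up. A row lasts 1/10 s, in which the tool goes at most 50 mm and 8.59 degrees, less where a joint would pass 70% of its speed; a pose out of reach is approached as far as the arm can. A call with a number of a shift or a turn outside -1 to 1 is refused whole. A call with a gripper value outside its range is refused whole. The fingers move at their own pace and stop on an object; the grip force is fixed at half the most. Time passes only in rows, so rows that repeat a pose let the fingers close. It gives the time, the measured TCP pose, the force, the opening and the grip force at its end, in the units of the state.
- readout.get_obs(): the state, without advancing time (a new reading comes with each control period).
- vision.capture(name): name is "scene" or "top" or "wrist"; returns a dict with "frame" (420x560x3 uint8, red, green, blue), "depth" (420x560 float32, mm along the optical axis (not along the pixel's ray), 0 where there is no reading), "fovy" (degrees; the focal length in pixels is half the picture's height over the tangent of half this angle, whatever the lens; pixels are square), "cx", "cy" (the principal point, pixels), "k1" (the pictures are not rectified: a ray, as slopes to the right and down, at radius r is drawn at 1 + k1 r^2 times it, then the intrinsics apply), "rvec" (rotation vector, rad) and "tvec" (3), from world to camera coordinates, as OpenCV has them; the wrist camera has in their place "mount" (4x4, takes a point from camera to tool coordinates, whose origin is the TCP and whose axes are the flange's). Camera axes: x right, y down, z forward; pixel columns grow to the right and rows downward; lengths in mm; the calibration is good to about 2 mm. A picture is of the moment at which its call begins: read the wrist's pose just before it.
- order.close_job(): hands the job in; it is judged then, once.
Trained networks look in a picture, given as the dict that the camera call returned (one of the last four; its "shot" number tells which), for a name from the list of things; names that differ only in an ending like _2 or _b are one class to them, and where a whole thing is asked for, a point or a joint stands for the part that bears it (a point fixed in the world has none). Each returns a list of dicts, best first, with "p" (0 to 1); they miss things now and then, are a little off and sometimes report something else, mostly with a low value. They report only what shows in the picture. A call takes as long as a camera call. They do not tell look-alikes from the thing itself.
- models.look_for(picture, thing): "position" ([column, row] in pixels, amid what is visible of it).
- models.pinpoint(picture, thing): "position" ([column, row] in pixels: a listed point, or the origin of a listed thing).
The state is a dict: "time": time; "joint_positions": joint angles; "dq": joint speeds; "tau": joint torques, N m; "tool_pos": TCP position; "tcp_rot": TCP orientation; "contact_force": force on the tool from outside, world axes, zero at the start; "moment": the same for the moment, N m; "grip_width": finger opening in mm; "finger_force": force on a finger pad.
Only numpy, scipy, OpenCV 4.12 (cv2) and the standard library are available. Lean on these libraries where they do the work, as an engineer would, in place of code of your own. Each camera call takes 0.05 s, during which the arm holds its last target. There are 200 camera calls.

TASK

The four small rolls of masking tape are lying about the bench. Put them back on the wooden tape rack, one over each peg and lying flat on the board, in order of tape width: the narrowest on the peg beside the black cutter, the widest on the peg farthest from it. Leave the paint jar standing where it is.

Things in the scene. Friction and masses are not known exactly. Their poses are not given: they have to be found in the camera images.
- roll_12: Roll of beige masking tape, 12 mm wide: a ring lying flat with its bore upright, so it stands 12 mm high; 60 mm outside diameter, 32 mm bore with a cardboard core, about 22 g. Origin: on the bore's axis at the underside; z up along the axis; it looks the same from all round.
- roll_24: Roll of beige masking tape, 24 mm wide: a ring lying flat with its bore upright, so it stands 24 mm high; 60 mm outside diameter, 32 mm bore with a cardboard core, about 43 g. Origin: on the bore's axis at the underside; z up along the axis; it looks the same from all round.
- roll_36: Roll of beige masking tape, 36 mm wide: a ring lying flat with its bore upright, so it stands 36 mm high; 60 mm outside diameter, 32 mm bore with a cardboard core, about 65 g. Origin: on the bore's axis at the underside; z up along the axis; it looks the same from all round.
- roll_48: Roll of beige masking tape, 48 mm wide: a ring lying flat with its bore upright, so it stands 48 mm high; 60 mm outside diameter, 32 mm bore with a cardboard core, about 86 g. Origin: on the bore's axis at the underside; z up along the axis; it looks the same from all round.
- peg_a: One of four identical upright beech pegs of the tape rack, 14 mm diameter, 43 mm tall, with a domed top. The rack is a plywood board (90 x 470 mm, 16 mm thick) fixed flat on the bench; the pegs stand in one straight line along its middle, 85 mm apart. The letters do not tell the order along the rack. Origin: on the peg's axis at its foot, which is the board's top face, 16 mm above the bench; z up; x across the board, y along the row.
- peg_b: One of four identical upright beech pegs of the tape rack, 14 mm diameter, 43 mm tall, with a domed top. The rack is a plywood board (90 x 470 mm, 16 mm thick) fixed flat on the bench; the pegs stand in one straight line along its middle, 85 mm apart. The letters do not tell the order along the rack. Origin: on the peg's axis at its foot, which is the board's top face, 16 mm above the bench; z up; x across the board, y along the row.
- peg_c: One of four identical upright beech pegs of the tape rack, 14 mm diameter, 43 mm tall, with a domed top. The rack is a plywood board (90 x 470 mm, 16 mm thick) fixed flat on the bench; the pegs stand in one straight line along its middle, 85 mm apart. The letters do not tell the order along the rack. Origin: on the peg's axis at its foot, which is the board's top face, 16 mm above the bench; z up; x across the board, y along the row.
- peg_d: One of four identical upright beech pegs of the tape rack, 14 mm diameter, 43 mm tall, with a domed top. The rack is a plywood board (90 x 470 mm, 16 mm thick) fixed flat on the bench; the pegs stand in one straight line along its middle, 85 mm apart. The letters do not tell the order along the rack. Origin: on the peg's axis at its foot, which is the board's top face, 16 mm above the bench; z up; x across the board, y along the row.
- cutter: Black clip-on tape cutter with a serrated steel blade, sitting on one end of the rack board, in line with the pegs, either at the left or the right end (a low black rubber stop, 10 mm high, sits at the other). Fixed; 86 mm across the board, 30 mm along it, 33 mm high above the board. Origin: centre of its underside on the board's top face, 82.5 mm from the nearest peg's axis and 337.5 mm from the farthest; axes as the pegs'.
- jar: Small paint jar with a black lid, 50 mm diameter, 55 mm high, standing loose among the rolls; to be left standing. Origin: centre of its underside. An empty white mixing cup (54 mm across, 52 mm high) also stands among the rolls; round every roll there is at least 30 mm of free bench to the next thing.
Mind the look-alikes: they are no part of the job. What is shaped like the roll_36 but red is not meant. What is shaped like the roll_12 but blue or orange is not meant.

How it is judged:
By the outcome, as a careful person would: the job done as asked, in the order asked, and still so for the second after the job is handed in, with the robot touching nothing.
It also fails if it takes over 99 s, if anything falls off the work surface, if the arm or the gripper's body presses on something with over 40 N, if the wrist force passes 120 N, or if a joint passes its speed limit or range.

## Working session

There is one attempt and no reset: what is moved stays moved. The work goes in short steps, Python scripts to look and compute and a tool call to move; the robot and the scene stay as the last step left them, time stands still between calls to the robot, and variables do not carry over. Pictures are saved under pics/ and viewed, at most 14 in all, crops included, and the job is handed in when it is done.

Besides the shell and the picture viewer there is one more tool, called after ">>>" by a JSON object that holds its "op" and its "data", one argument or row to a line. step_arm: Moves the arm, as the interface text tells. Shift numbers are shares of 80 mm and turn numbers shares of 2 pi rad, none past 1 either way. Its arguments: {"type":"object","properties":{"series":{"type":"string"}},"required":["series"]}

```bash
mkdir -p pics; cat > h.py <<'E'
import numpy as np, cv2
from scipy.spatial.transform import Rotation as R
from plant import readout, vision, order, models
def ray(c,uv):
    f=c["frame"].shape[0]/2/np.tan(np.radians(c["fovy"])/2)
    d=(np.atleast_2d(uv)-[c["cx"],c["cy"]])/f
    x=d.copy()
    for _ in range(20): x=d/(1+c["k1"]*(x**2).sum(1,keepdims=True))
    return np.c_[x,np.ones(len(x))]
def pose(c,obs=None):
    if "mount" in c:
        T=np.eye(4);T[:3,:3]=R.from_euler("xyz",obs["tcp_rot"]).as_matrix();T[:3,3]=obs["tool_pos"]
        return T@np.array(c["mount"])
    T=np.eye(4);T[:3,:3]=cv2.Rodrigues(np.array(c["rvec"],float))[0];T[:3,3]=np.ravel(c["tvec"])
    return np.linalg.inv(T)
def cloud(c,obs=None):
    h,w=c["depth"].shape
    uv=np.stack(np.meshgrid(np.arange(w),np.arange(h)),-1).reshape(-1,2)
    P=ray(c,uv)*c["depth"].reshape(-1,1);T=pose(c,obs)
    return (P@T[:3,:3].T+T[:3,3]).reshape(h,w,3)
def onplane(c,uv,z,obs=None):
    T=pose(c,obs);r=ray(c,uv)@T[:3,:3].T
    return T[:3,3]+r*((z-T[2,3])/r[:,2:])
def save(c,n): cv2.imwrite("pics/"+n+".png",c["frame"][:,:,::-1])
E
cat > a.py <<'E'
from h import *
o=readout.get_obs();print(o)
for n in ("top","scene"):
    c=vision.capture(n);save(c,n+"0");P=cloud(c)
    print(n,pose(c)[:3,3],c["fovy"],c["k1"])
    for t in ("roll_12","roll_24","roll_36","roll_48","peg_a","cutter","jar"):
        for d in models.look_for(c,t)[:6]:
            u,v=np.round(d["position"]).astype(int);print(t,round(d["p"],2),u,v,P[v,u].round())
    if n=="top": np.save("top.npy",P)
E
python3 a.py
```

```text
{'time': 0.0, 'joint_positions': array([ 1.13101717e+00,  3.42731909e-01,  1.52500368e+00,  1.55037826e-05,
        1.27542299e+00, -1.45981271e-01]), 'dq': array([ 0.00119534, -0.00026692, -0.00031982,  0.00041171,  0.00101714,
        0.00084766]), 'tau': array([-5.43943825e-04, -4.31248355e+01, -2.44217777e+01,  7.19388644e-02,
        5.59698092e-02, -1.19373485e-04]), 'tool_pos': array([151.79718083, 502.08694716, 187.34491055]), 'tcp_rot': array([-3.14004554e+00, -2.42452256e-04,  2.84779006e+00]), 'contact_force': array([ 0.20984937, -0.28134274,  0.83746654]), 'moment': array([ 0.01821909, -0.05460973,  0.05436769]), 'finger_force': 0.0, 'grip_width': 92.09287784904397}
top [296.95998878 -15.28214068 984.06671695] 49.177358832582726 0.02624403050684002
roll_12 0.95 397 299 [ 320. -254.   11.]
roll_12 0.91 124 266 [388. 322.   2.]
roll_12 0.9 350 298 [ 322. -157.    3.]
roll_12 0.7 367 246 [ 431. -196.    9.]
roll_12 0.69 180 305 [307. 197.  13.]
roll_12 0.64 422 235 [ 456. -317.    3.]
roll_24 0.95 397 299 [ 320. -254.   11.]
roll_24 0.91 124 266 [388. 322.   2.]
roll_24 0.9 
[... 1393 characters left out ...]
 -134.   30.]
roll_36 0.86 233 184 [ 441. -166.   37.]
roll_36 0.79 238 157 [ 304. -253.   24.]
roll_36 0.75 388 229 [385. 190.   4.]
roll_36 0.71 411 271 [485. 274.   1.]
roll_36 0.65 448 239 [361. 311.   8.]
roll_48 0.95 267 173 [ 348. -134.   30.]
roll_48 0.86 233 184 [ 441. -166.   37.]
roll_48 0.79 238 157 [ 304. -253.   24.]
roll_48 0.75 388 229 [385. 190.   4.]
roll_48 0.71 411 271 [485. 274.   1.]
roll_48 0.65 448 239 [361. 311.   8.]
peg_a 0.72 210 244 [656. -58.  47.]
peg_a 0.71 243 269 [671.  27.  35.]
peg_a 0.59 182 230 [ 641. -143.   39.]
peg_a 0.49 278 286 [686. 108.  45.]
cutter 0.6 313 317 [711. 188.  38.]
cutter 0.47 209 247 [658. -59.  41.]
jar 0.64 317 221 [476.  70.  37.]
```

View pics/top0.png

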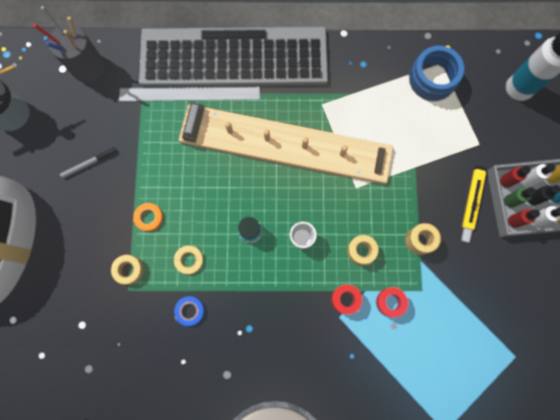

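View pics/scene0.png

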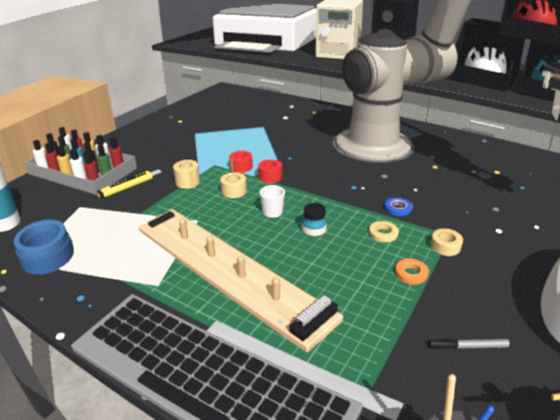

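The cutter is at the left (+y) end of the board, at top px (193,122). The beige rolls sit at top px (188,260) thin, (125,269), (363,249) and (425,238). The red, blue and orange rolls are decoys.

```bash
cat > b.py <<'E'
from h import *
from scipy.optimize import least_squares
def ringfit(c,uv,hh,obs=None,rad=40):
    # outline of beige mask vs. rendered hull of cylinder
    hsv=cv2.cvtColor(c["frame"],cv2.COLOR_RGB2HSV)
    m=((hsv[...,0]>12)&(hsv[...,0]<30)&(hsv[...,1]>50)&(hsv[...,2]>110)).astype(np.uint8)
    n,l,s,ce=cv2.connectedComponentsWithStats(m)
    k=min(range(1,n),key=lambda i:(np.linalg.norm(ce[i]-uv)+ (1e3 if s[i,4]<150 else 0)))
    return (l==k),s[k]
if __name__=="__main__":
    c=vision.capture("top");P=cloud(c)
    T=pose(c)
    for uv in ((188,260),(125,269),(363,249),(425,238)):
        m,s=ringfit(c,uv,0);z=P[...,2][m]
        hz=np.percentile(z,[50,75,90,97])
        hull=cv2.convexHull(np.argwhere(m)[:,::-1].astype(np.int32))[:,0].astype(float)
        best=None
        for h in (12,24,36,48):
            a=np.linspace(0,2*np.pi,60);ring=np.c_[30*np.cos(a),30*np.sin(a)]
            def proj(xy):
                W=np.r_[np.c_[ring+xy,np.full(60,0.)],np.c_[ring+xy,np.full(60,h)]]
                C=(W-T[:3,3])@T[:3,:3];x=C[:,:2]/C[:,2:];r=(x**2).sum(1,keepdims=True)
                f=210/np.tan(np.radians(c["fovy"])/2)
                return (x*(1+c["k1"]*r)*f+[c["cx"],c["cy"]]).astype(np.float32)
            def res(xy):
                H=cv2.convexHull(proj(xy))
                return [cv2.pointPolygonTest(H,(float(p[0]),float(p[1])),True) for p in hull]
            x0=onplane(c,[s[0]+s[2]/2-.5,s[1]+s[3]/2-.5],h/2)[0,:2]
            q=least_squares(res,x0,diff_step=1e-3)
            print(uv,h,q.x.round(1),"rms px",round(float(np.sqrt(np.mean(q.fun**2))),2),"mean",round(float(q.fun.mean()),2))
        print("  z pct",hz.round(1),"area",s)
    for n in ("top","scene"):
        c=vision.capture(n)
        for t in ("peg_a","cutter"):
            for d in models.pinpoint(c,t)[:6]: print(n,t,round(d["p"],2),np.round(d["position"],1),onplane(c,d["position"],16)[0].round(1))
    c=vision.capture("scene"); P=cloud(c)
    b=P[(P[...,2]>38)&(P[...,2]<62)&(P[...,0]>620)&(P[...,0]<720)&(abs(P[...,1]+20)<160)]
    for y in (-143,-58,27,108):
        q=b[abs(b[:,1]-y)<15];print(y,len(q),q.mean(0).round(1) if len(q) else "")
E
python3 b.py
```

```text
(188, 260) 12 [401.6 185.5] rms px 0.24 mean 0.16
(188, 260) 24 [400.9 184.1] rms px 0.73 mean 0.64
(188, 260) 36 [400.2 182.6] rms px 1.24 mean 1.12
(188, 260) 48 [399.6 181.1] rms px 1.76 mean 1.58
  z pct [13.2 14.5 15.7 17.5] area [174 246  29  29 507]
(125, 269) 12 [381.4 316.3] rms px 0.76 mean -0.73
(125, 269) 24 [380.7 314. ] rms px 0.46 mean 0.01
(125, 269) 36 [379.9 311.6] rms px 1.06 mean 0.74
(125, 269) 48 [379.1 309.2] rms px 1.8 mean 1.44
  z pct [24.7 26.3 27.5 28.5] area [110 254  32  31 642]
(363, 249) 12 [ 423.5 -187.1] rms px 0.71 mean -0.69
(363, 249) 24 [ 422.6 -185.7] rms px 0.32 mean -0.21
(363, 249) 36 [ 421.6 -184.2] rms px 0.49 mean 0.26
(363, 249) 48 [ 420.6 -182.7] rms px 0.95 mean 0.72
  z pct [36.9 38.3 39.4 40.3] area [348 235  31  30 602]
(425, 238) 12 [ 448.1 -318. ] rms px 2.16 mean -2.02
(425, 238) 24 [ 447.3 -315.8] rms px 1.42 mean -1.33
(425, 238) 36 [ 446.4 -313.6] rms px 0.75 mean -0.65
(425, 238) 48 [ 445.4 -311.3] rms px 0.49 mean 0.01
  z pct [47.9 49.8 51.1 52.5] area [406 223  35  31 778]
top peg_a 0.5 [268.6 138.1] [671.9  16.6  16. ]
top peg_a 0.5 [304.5 146.9] [651.6 -63.3  16. ]
top peg_a 0.37 [341.1 155.4] [ 632.  -144.1   16. ]
top cutter 0.76 [193.9 127.2] [696.9 183.9  16. ]
top cutter 0.64 [230.5 133.8] [681.7 101.7  16. ]
top cutter 0.23 [414.1 242. ] [ 439.2 -294.8   16. ]
scene peg_a 0.64 [445.7 245.6] [396.2 314.   16. ]
scene peg_a 0.62 [212.6 253.8] [646.8 -63.1  16. ]
scene peg_a 0.55 [275.5 295.3] [680.6  99.7  16. ]
scene peg_a 0.53 [182.6 235.6] [ 632.3 -152.4   16. ]
scene peg_a 0.49 [241.1 275.6] [669.5  20.1  16. ]
scene cutter 0.94 [313.2 323.3] [704.2 185.   16. ]
-143 74 [ 636.8 -143.1   50. ]
-58 84 [653.8 -59.5  50.2]
27 82 [671.7  23.6  50.2]
108 101 [688.9 105.3  50.4]
```

>>> {"op": "step_arm", "data": {
  "series": "-0.7 -1 -1 0 0 0 0.2361;-0.7 -1 -1 0 0 0 0.2361;-0.7 -1 -1 0 0 0 0.2361;-0.7 -1 -1 0 0 0 0.2361;-0.7 -1 -1 0 0 0 0.2361;-0.7 -1 -1 0 0 0 0.2361;-0.7 -1 -1 0 0 0 0.2361;-0.7 -1 -1 0 0 0 0.2361;-0.7 -1 -1 0 0 0 0.2361;-0.7 -1 -1 0 0 0 0.2361;-0.7 -1 -1 0 0 0 0.2361;-0.7 -1 -1 0 0 0 0.2361;-0.7 -1 -1 0 0 0 0.2361"
}}

```text
time: 2.5
tool_pos: [205.4, 402.8, 188.1]
tcp_rot: [3.142, -0.0, 1.367]
contact_force: [-0.4, 0.7, 0.1]
grip_width: 78.1
finger_force: 0.0
```

>>> {"op": "step_arm", "data": {
  "series": "-0.7 -0.64 1 0.5 0 0 0;-0.7 -0.64 1 0.5 0 0 0;-0.7 -0.64 1 0.5 0 0 0;-0.7 -0.64 1 0.5 0 0 0;-0.7 -0.64 1 0.5 0 0 0"
}}

```text
time: 3.0
tool_pos: [273.1, 336.9, 148.5]
tcp_rot: [3.141, -0.001, 1.365]
contact_force: [-0.4, -0.6, 0.6]
grip_width: 78.3
finger_force: 0.0
```

>>> {"op": "step_arm", "data": {
  "series": "-0.7 0 1 0.5 0 0 0;-0.7 0 1 0.5 0 0 0;-0.7 0 1 0.5 0 0 0;-0.7 0 1 0.5 0 0 0;-0.7 0 1 0.5 0 0 0;-0.7 0 1 0.5 0 0 0"
}}

```text
time: 3.6
tool_pos: [350.7, 320.8, 108.8]
tcp_rot: [3.141, -0.001, 1.366]
contact_force: [-0.6, 1.1, -0.2]
grip_width: 78.0
finger_force: 0.0
```

```bash
python3 - <<'E'
from h import *
o=readout.get_obs();c=vision.capture("wrist");save(c,"w1");P=cloud(c,o)
print(o["tool_pos"],o["tcp_rot"],o["grip_width"],o["time"],o["contact_force"])
print(pose(c,o).round(2))
print([ (round(d["p"],2),np.round(d["position"]),onplane(c,d["position"],0,o)[0].round(1)) for d in models.pinpoint(c,"roll_24")[:4]])
E
```

```text
[350.73756855 320.76615086 108.84351963] [ 3.14079571e+00 -1.11062126e-03  1.36631080e+00] 77.96382981574857 3.6 [-0.6343475   1.0593592  -0.22586581]
[[ 9.8000e-01 -2.0000e-01 -5.0000e-02  3.6450e+02]
 [-2.0000e-01 -9.5000e-01 -2.5000e-01  3.8796e+02]
 [ 0.0000e+00  2.5000e-01 -9.7000e-01  3.0609e+02]
 [ 0.0000e+00  0.0000e+00  0.0000e+00  1.0000e+00]]
[(0.89, array([312., 202.]), array([376.8, 312.4,   0. ])), (0.73, array([252., 342.]), array([292.6, 182.8,   0. ])), (0.73, array([444., 213.]), array([492.5, 277.5,   0. ])), (0.55, array([358., 321.]), array([399.5, 185.4,   0. ]))]
```

View pics/w1.png

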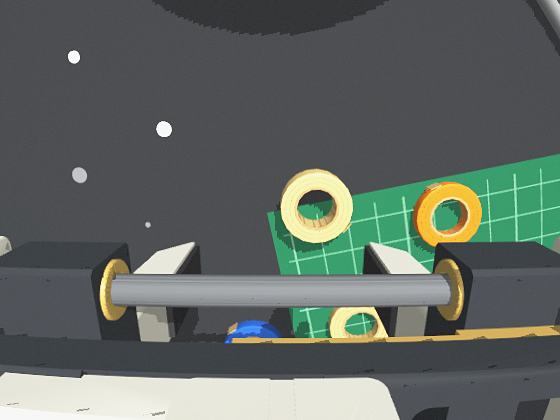

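The wrist view shows roll_24 at px (316,205), with the blue and orange decoys beside it. That agrees with the top-camera fit.

>>> {"op": "step_arm", "data": {
  "series": "-0.7 -0.01 0.35 0.275 0 0 0;-0.7 -0.01 0.35 0.275 0 0 0;-0.7 -0.01 0.35 0.275 0 0 0;-0.7 -0.01 0.35 0.275 0 0 0"
}}

```text
time: 4.1
tool_pos: [378.3, 313.6, 86.5]
tcp_rot: [3.141, -0.0, 1.365]
contact_force: [-1.1, -0.3, -0.3]
grip_width: 78.4
finger_force: 0.0
```

>>> {"op": "step_arm", "data": {
  "series": "-0.7 0 0 0.5 0 0 0;-0.7 0 0 0.8 0 0 0;-0.7 0 0 1 0 0 0;-0.7 0 0 1 0 0 0;-0.7 0 0 1 0 0 0;1 0 0 1 0 0 0;1 0 0 1 0 0 0;1 0 0 1 0 0 0;1 0 0 1 0 0 0;1 0 0 1 0 0 0;1 0 0 1 0 0 0;1 0 0 1 0 0 0"
}}

```text
time: 5.3
tool_pos: [378.8, 313.4, 6.0]
tcp_rot: [3.142, -0.0, 1.364]
contact_force: [0.9, 0.7, 0.1]
grip_width: 26.4
finger_force: 0.0
```

>>> {"op": "step_arm", "data": {
  "series": "1 0 0 -0.3 0 0 0;1 0 0 -0.7 0 0 0;1 0 0 -1 0 0 0;1 0 0 -1 0 0 0;1 0 0 -1 0 0 0;1 0 0 -1 0 0 0"
}}

```text
time: 5.9
tool_pos: [378.0, 312.9, 85.0]
tcp_rot: [-3.14, 0.001, 1.364]
contact_force: [0.1, -0.4, -1.1]
grip_width: 0.7
finger_force: 0.0
```

```bash
python3 - <<'E'
from h import *
o=readout.get_obs();c=vision.capture("wrist");save(c,"w2")
t=vision.capture("top");save(t,"t2")
cv2.imwrite("pics/w2.png",np.hstack([c["frame"],t["frame"]])[:,:,::-1][::1,::1][:, :].copy() if 0 else cv2.resize(np.hstack([c["frame"],t["frame"]])[:,:,::-1],(800,300)))
E
```

```text
(no output)
```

View pics/w2.png

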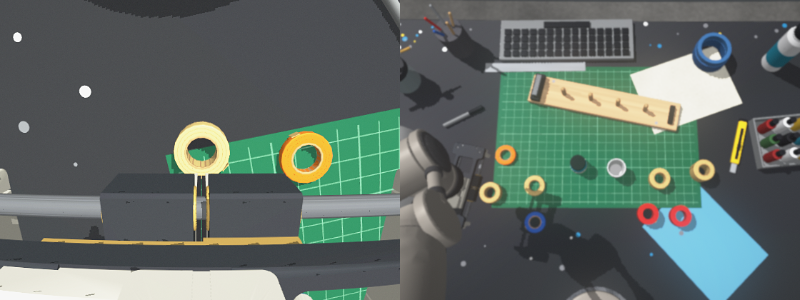

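```bash
python3 - <<'E'
from h import *
from b import ringfit
o=readout.get_obs();c=vision.capture("wrist");P=cloud(c,o)
for d in models.pinpoint(c,"roll_24")[:3]:
    print(round(d["p"],2),np.round(d["position"]),onplane(c,d["position"],0,o)[0].round(1))
m,s=ringfit(c,(285,210),0);q=P[m];print(s,np.percentile(q[:,2],[5,50,95]).round(1))
q=q[q[:,2]>20];print("wrist",q.min(0).round(1),q.max(0).round(1),q.mean(0).round(1))
t=vision.capture("top");m,s=ringfit(t,(126,269),0);print(s,onplane(t,[s[0]+s[2]/2-.5,s[1]+s[3]/2-.5],14)[0].round(1))
q=cloud(t)[m];q=q[q[:,2]>20];print("top",np.percentile(q,[2,50,98],axis=0).round(1))
E
```

```text
0.66 [428. 218.] [494.9 276.8   0. ]
[ 243  169   79   82 3180] [ 6.6 24.3 25.6]
wrist [348.5 286.2  20.1] [407.7 380.5 282. ] [378.9 314.5  26.8]
[110 254  32  31 640] [380.8 314.   14. ]
top [[353.1 283.1  21.3]
 [380.  310.6  25.5]
 [407.  337.7  29.1]]
```

```bash
python3 - <<'E'
from h import *
o=readout.get_obs();c=vision.capture("wrist");P=cloud(c,o);save(c,"w3")
print(np.array(c["mount"]).round(3),o["tool_pos"],o["tcp_rot"],o["joint_positions"])
T=np.linalg.inv(pose(c,o))
def pr(p):
    q=T[:3,:3]@np.array(p)+T[:3,3];x=q[:2]/q[2];f=210/np.tan(np.radians(c["fovy"])/2)
    return (x*(1+c["k1"]*(x@x))*f+[c["cx"],c["cy"]]).round()
print("tcp px",pr(o["tool_pos"]),"grasp",pr(o["tool_pos"]+[0,0,19]))
Rt=R.from_euler("xyz",o["tcp_rot"]).as_matrix()
L=(P-o["tool_pos"])@Rt
for v in range(220,420,10): print(v,[L[v,u].round().astype(int).tolist() for u in (250,275,282,290)],c["depth"][v,282].round())
E
```

```text
[[ 1.00000e-03 -9.68000e-01 -2.52000e-01  6.88090e+01]
 [ 1.00000e+00  1.00000e-03 -0.00000e+00 -1.50000e-02]
 [ 0.00000e+00 -2.52000e-01  9.68000e-01 -1.97168e+02]
 [ 0.00000e+00  0.00000e+00  0.00000e+00  1.00000e+00]] [378.42112363 313.14961629  85.28944841] [-3.14052537e+00  9.50050306e-04  1.36436891e+00] [5.35104993e-01 3.94755797e-01 1.76006375e+00 2.42649003e-05
 9.88201840e-01 7.41519551e-01]
tcp px [282. 239.] grasp [282. 251.]
220 [[-6, -24, 60], [-13, -5, 85], [-13, 0, 85], [-13, 7, 86]] 294.0
230 [[-14, -24, 61], [-16, -5, 68], [-17, 0, 71], [-16, 7, 66]] 281.0
240 [[-30, -26, 83], [-22, -5, 61], [-22, 0, 61], [-22, 6, 60]] 273.0
250 [[37, -8, -115], [12, -3, -48], [11, 0, -46], [12, 4, -49]] 161.0
260 [[37, -7, -121], [12, -3, -61], [11, 0, -57], [35, 2, -116]] 150.0
270 [[38, -7, -128], [33, -2, -117], [6, 0, -58], [35, 2, -122]] 150.0
280 [[36, -7, -130], [32, -2, -120], [32, 0, -120], [34, 2, -124]] 84.0
290 [[34, -7, -129], [30, -2, -122], [30, 0, -121], [32, 2, -125]] 83.0
300 [[31, -7, -128], [28, -2, -123], [28, 0, -123], [30, 2, -126]] 82.0
310 [[29, -7, -128], [22, -2, -118], [-97, 0, 85], [27, 2, -126]] 315.0
320 [[27, -7, -130], [-1, -2, -85], [-106, 0, 84], [23, 2, -124]] 316.0
330 [[24, -7, -129], [-5, -2, -85], [-117, 0, 85], [7, 3, -104]] 319.0
340 [[22, -7, -130], [23, -1, -131], [23, 0, -131], [23, 2, -132]] 76.0
350 [[26, -6, -139], [26, -1, -139], [27, 0, -140], [27, 2, -140]] 66.0
360 [[27, -6, -143], [26, -1, -142], [26, 0, -142], [27, 2, -143]] 64.0
370 [[26, -6, -145], [26, -1, -145], [26, 0, -144], [26, 1, -145]] 62.0
380 [[27, -5, -148], [26, -1, -147], [26, 0, -147], [26, 1, -147]] 60.0
390 [[27, -5, -151], [27, -1, -151], [27, 0, -150], [28, 1, -151]] 56.0
400 [[27, -5, -153], [27, -1, -153], [27, 0, -153], [27, 1, -153]] 53.0
410 [[26, -5, -154], [27, -1, -154], [27, 0, -155], [27, 1, -155]] 52.0
```

View pics/w3.png

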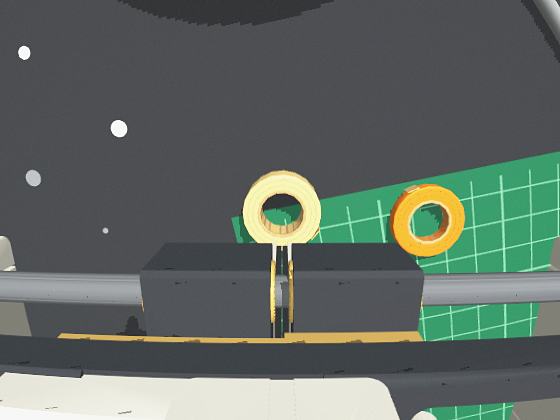

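The roll did not move. The depth data show the real fingertips ending well above the reported TCP, by roughly 38 mm. I'll open the fingers and measure their true tips.

>>> {"op": "step_arm", "data": {
  "series": "-0.7 0 0 0 0 0 0;-0.7 0 0 0 0 0 0;-0.7 0 0 0 0 0 0;-0.7 0 0 0 0 0 0;-0.7 0 0 0 0 0 0;-0.7 0 0 0 0 0 0;-0.7 0 0 0 0 0 0;-0.7 0 0 0 0 0 0;-0.7 0 0 0 0 0 0;-0.7 0 0 0 0 0 0"
}}

```text
time: 7.2
tool_pos: [378.8, 313.4, 86.0]
tcp_rot: [3.142, -0.0, 1.364]
contact_force: [-0.5, 0.6, 0.4]
grip_width: 75.0
finger_force: 0.0
```

```bash
python3 - <<'E'
from h import *
o=readout.get_obs();c=vision.capture("wrist");P=cloud(c,o)
Rt=R.from_euler("xyz",o["tcp_rot"]).as_matrix()
L=(P-o["tool_pos"])@Rt
print(o["tool_pos"],o["grip_width"],c["fovy"])
for u in (150,165,180,190,195,370,375,385,395,410): print(u,[(v,*L[v,u].round().astype(int).tolist()) for v in (236,240,242,244,246,248,252,258,266)])
m=(abs(L[...,0])<40)&(abs(L[...,1])<75)&(L[...,2]<15)&(L[...,2]>-95)&(c["depth"]>0)
for s in (-1,1):
    q=L[m&(L[...,1]*s>25)];print(s,len(q),"z pct",np.percentile(q[:,2],[50,90,97,99.5]).round(1),"x",np.percentile(q[:,0],[2,98]).round(1),"y",np.percentile(q[:,1],[2,98]).round(1))
# scene camera view of tips
t=vision.capture("scene");S=(cloud(t)-o["tool_pos"])@Rt
q=S[(abs(S[...,0])<25)&(abs(S[...,1])<70)&(S[...,2]<50)&(S[...,2]>-110)&(t["depth"]>0)]
print(np.histogram(q[:,2],bins=np.arange(-110,55,10)))
q2=q[(q[:,2]>-70)&(q[:,2]<-30)];print(np.percentile(q2,[2,50,98],axis=0).round(1) if len(q2) else "")
E
```

```text
[378.77700244 313.36401943  86.03845605] 75.01655217971454 61.06655887776759
150 [(236, -28, -112, 87), (240, -31, -112, 87), (242, -33, -112, 87), (244, -35, -112, 86), (246, -37, -113, 86), (248, -38, -113, 86), (252, -42, -113, 86), (258, -48, -114, 87), (266, 12, -53, -67)]
165 [(236, -27, -99, 86), (240, -31, -99, 85), (242, -33, -99, 86), (244, -34, -99, 85), (246, -37, -99, 86), (248, -38, -100, 86), (252, 12, -51, -52), (258, 12, -49, -59), (266, 12, -46, -67)]
180 [(236, -28, -86, 86), (240, -30, -86, 84), (242, -33, -86, 86), (244, -35, -86, 86), (246, 12, -46, -45), (248, 13, -45, -48), (252, 12, -44, -52), (258, 12, -42, -59), (266, 12, -40, -67)]
190 [(236, -27, -77, 85), (240, -31, -77, 86), (242, -33, -77, 85), (244, 12, -42, -43), (246, 13, -42, -46), (248, 13, -41, -48), (252, 13, -40, -53), (258, 11, -39, -56), (266, 10, -38, -62)]
195 [(236, -27, -73, 86), (240, -31, -74, 87), (242, -33, -73, 85), (244, 12, -40, -41), (246, 12, -40, -43), (248, 11, -40, -44), (252, 11, -39, -49), (258, 10, -38, -54), (266, 7, -37, -55)]
370 [(236, -27, 74, 86), (240, -30, 74, 84), 
[... 578 characters left out ...]
, -34, 96, 83), (246, -36, 96, 85), (248, -38, 96, 84), (252, 13, 49, -53), (258, 12, 48, -59), (266, 12, 45, -67)]
410 [(236, -23, 104, 74), (240, -27, 105, 74), (242, -29, 105, 74), (244, -30, 105, 74), (246, -32, 105, 73), (248, -33, 105, 73), (252, -37, 106, 74), (258, 13, 54, -61), (266, 12, 51, -67)]
-1 2262 z pct [-67.6 -48.2 -42.7 -39.7] x [-7.7 12.7] y [-53.8 -37.3]
1 2218 z pct [-67.1 -47.7 -42.3 -39.9] x [-7.4 12.7] y [37.2 53.8]
(array([19, 23, 67, 94, 92, 88, 68,  3,  0,  0,  0,  0,  0,  0,  0,  0]), array([-110, -100,  -90,  -80,  -70,  -60,  -50,  -40,  -30,  -20,  -10,
          0,   10,   20,   30,   40,   50]))
[[-10.4 -50.4 -69.6]
 [  5.4  48.7 -56. ]
 [ 11.1  57.2 -40.4]]
```

Both cameras put the real tips about 40 mm behind the reported TCP, so I'll aim 40 mm lower. I'll go down to a tip height of about 7 mm and check the force.

>>> {"op": "step_arm", "data": {
  "series": "-0.7 0 0 0.5 0 0 0;-0.7 0 0 0.7 0 0 0;-0.7 0 0 0.8 0 0 0;-0.7 0 0 0.9 0 0 0;-0.7 0 0 0.95 0 0 0;-0.7 0 0 0.95 0 0 0"
}}

```text
time: 7.9
tool_pos: [378.9, 313.5, 10.1]
tcp_rot: [3.141, -0.0, 1.364]
contact_force: [0.5, -0.2, 0.0]
grip_width: 78.1
finger_force: 0.0
```

>>> {"op": "step_arm", "data": {
  "series": "-0.7 0 0 0.2 0 0 0;-0.7 0 0 0.35 0 0 0;-0.7 0 0 0.45 0 0 0;-0.7 0 0 0.5 0 0 0;-0.7 0 0 0.53 0 0 0;-0.7 0 0 0.53 0 0 0"
}}

```text
time: 8.5
tool_pos: [378.8, 313.4, -32.4]
tcp_rot: [-3.142, -0.0, 1.364]
contact_force: [0.4, -0.2, -0.2]
grip_width: 77.9
finger_force: 0.0
```

>>> {"op": "step_arm", "data": {
  "series": "1 0 0 0 0 0 0;1 0 0 0 0 0 0;1 0 0 0 0 0 0;1 0 0 0 0 0 0;1 0 0 0 0 0 0;1 0 0 0 0 0 0"
}}

```text
time: 9.1
tool_pos: [378.9, 313.5, -32.1]
tcp_rot: [3.141, -0.0, 1.364]
contact_force: [-0.7, -0.6, 3.1]
grip_width: 58.2
finger_force: 29.9
```

>>> {"op": "step_arm", "data": {
  "series": "1 0 0 -0.2 0 0 0;1 0 0 -0.6 0 0 0;1 0 0 -1 0 0 0;1 0 0 -1 0 0 0;1 0 0 -1 0 0 0;1 0 0 -1 0 0 0"
}}

```text
time: 9.7
tool_pos: [378.0, 312.9, 46.6]
tcp_rot: [-3.14, 0.001, 1.364]
contact_force: [0.7, -0.4, -0.3]
grip_width: 58.3
finger_force: 29.9
```

>>> {"op": "step_arm", "data": {
  "series": "1 -0.571 0.856 0 0 0 0;1 -0.571 0.856 0 0 0 0;1 -0.571 0.856 0 0 0 0;1 -0.571 0.856 0 0 0 0"
}}

```text
time: 10.1
tool_pos: [435.8, 253.9, 46.3]
tcp_rot: [-3.139, 0.001, 1.362]
contact_force: [0.2, -0.3, -0.7]
grip_width: 57.9
finger_force: 29.9
```

>>> {"op": "step_arm", "data": {
  "series": "1 -0.571 0.856 0 0 0 0;1 -0.571 0.856 0 0 0 0;1 -0.571 0.856 0 0 0 0;1 -0.571 0.856 0 0 0 0"
}}

```text
time: 10.5
tool_pos: [492.9, 196.2, 46.8]
tcp_rot: [-3.139, 0.0, 1.364]
contact_force: [0.6, 0.0, -0.9]
grip_width: 58.6
finger_force: 29.9
```

>>> {"op": "step_arm", "data": {
  "series": "1 -0.571 0.856 0 0 0 0;1 -0.571 0.856 0 0 0 0;1 -0.571 0.856 0 0 0 0;1 -0.571 0.856 0 0 0 0"
}}

```text
time: 10.9
tool_pos: [550.3, 138.2, 47.0]
tcp_rot: [-3.139, 0.0, 1.365]
contact_force: [-0.9, -0.6, 0.2]
grip_width: 58.2
finger_force: 29.9
```

>>> {"op": "step_arm", "data": {
  "series": "1 -0.571 0.856 0 0 0 0;1 -0.571 0.856 0 0 0 0;1 -0.571 0.856 0 0 0 0;1 -0.571 0.856 0 0 0 0"
}}

```text
time: 11.3
tool_pos: [607.9, 79.9, 47.0]
tcp_rot: [-3.139, -0.0, 1.365]
contact_force: [0.3, -0.2, -0.6]
grip_width: 58.5
finger_force: 29.9
```

>>> {"op": "step_arm", "data": {
  "series": "1 -0.571 0.856 0 0 0 0;1 -0.571 0.856 0 0 0 0;1 -0.571 0.856 0 0 0 0;1 -0.571 0.856 0 0 0 0;1 -0.571 0.856 0 0 0 0;1 -0.571 0.856 0 0 0 0;1 -0.571 0.856 0 0 0 0"
}}

```text
time: 12.0
tool_pos: [666.5, 20.8, 47.9]
tcp_rot: [-3.141, -0.0, 1.366]
contact_force: [0.2, 0.2, -0.3]
grip_width: 58.3
finger_force: 29.9
```

```bash
python3 - <<'E'
from h import *
o=readout.get_obs();c=vision.capture("wrist");save(c,"w4");P=cloud(c,o)
print(o["tool_pos"],o["grip_width"])
for d in models.pinpoint(c,"peg_a")[:4]: print(round(d["p"],2),np.round(d["position"]),onplane(c,d["position"],16,o)[0].round(1))
E
```

```text
[666.5131926   20.81936014  47.85983597] 58.30259585097463
0.63 [284.  89.] [685.6 105.3  16. ]
```

View pics/w4.png

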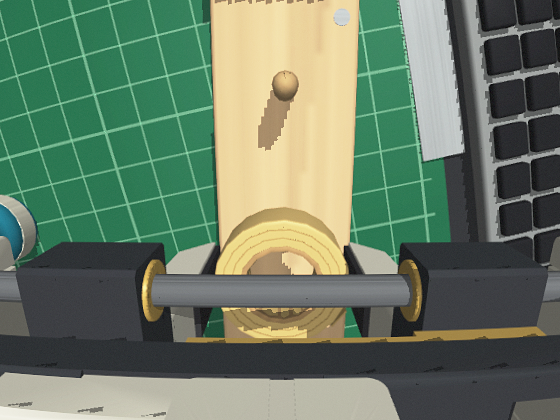

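The roll is held over peg 2 and aligned. The next peg (px 284,86) measures (686,105), matching my estimate. Lowering now.

>>> {"op": "step_arm", "data": {
  "series": "1 0 0 0.2 0 0 0;1 0 0 0.4 0 0 0;1 0 0 0.55 0 0 0;1 0 0 0.68 0 0 0;1 0 0 0.76 0 0 0;1 0 0 0.78 0 0 0;1 0 0 0.78 0 0 0;1 0 0 0.78 0 0 0"
}}

```text
time: 12.9
tool_pos: [667.6, 19.6, -14.1]
tcp_rot: [3.14, -0.0, 1.364]
contact_force: [-0.3, -0.1, -0.3]
grip_width: 58.1
finger_force: 29.9
```

>>> {"op": "step_arm", "data": {
  "series": "-0.7 0 0 0 0 0 0;-0.7 0 0 0 0 0 0;-0.7 0 0 0 0 0 0;-0.7 0 0 0 0 0 0"
}}

```text
time: 13.3
tool_pos: [667.2, 19.6, -14.6]
tcp_rot: [3.141, -0.0, 1.364]
contact_force: [-0.2, -0.1, 0.1]
grip_width: 77.5
finger_force: 0.0
```

>>> {"op": "step_arm", "data": {
  "series": "-0.7 0 0 -0.4 0 0 0;-0.7 0 0 -0.8 0 0 0;-0.7 0 0 -0.8 0 0 0;-0.7 0 0 -0.8 0 0 0;-0.7 0 0 -0.8 0 0 0"
}}

```text
time: 13.8
tool_pos: [666.2, 19.7, 48.1]
tcp_rot: [-3.14, 0.0, 1.364]
contact_force: [-0.9, -0.3, -0.4]
grip_width: 78.3
finger_force: 0.0
```

```bash
python3 - <<'E'
from h import *
o=readout.get_obs();c=vision.capture("top");save(c,"t5");s=vision.capture("scene");save(s,"s5")
w=vision.capture("wrist");P=cloud(w,o)
cv2.imwrite("pics/c5.png",np.hstack([cv2.resize(w["frame"],(400,300)),cv2.resize(s["frame"][190:340,130:330],(400,300))])[:,:,::-1])
for d in models.pinpoint(w,"roll_24")[:4]: print(round(d["p"],2),np.round(d["position"]),onplane(w,d["position"],16,o)[0].round(1))
q=P[(np.hypot(P[...,0]-667.5,P[...,1]-20.5)<29)&(P[...,2]>30)&(P[...,2]<60)];print(len(q),np.percentile(q[:,2],[5,50,95]).round(1))
print(o["tool_pos"])
E
```

```text
0.85 [283. 224.] [666.8  19.5  16. ]
5753 [34.5 40.8 56.1]
[666.24585597  19.67170595  48.09507141]
```

View pics/c5.png

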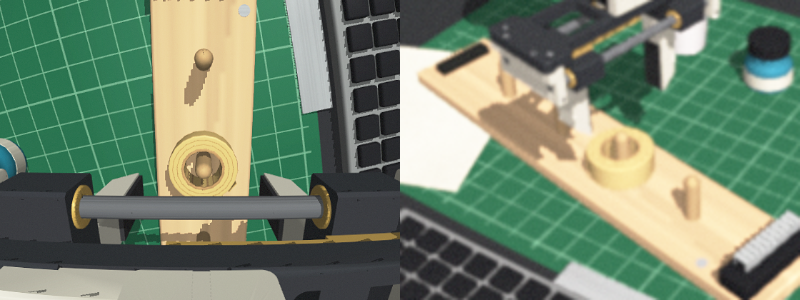

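Roll_24 is flat on peg 2. Next is roll_12.

>>> {"op": "step_arm", "data": {
  "series": "-0.7 0.337 -0.922 0 0 0 0;-0.7 0.337 -0.922 0 0 0 0;-0.7 0.337 -0.922 0 0 0 0;-0.7 0.337 -0.922 0 0 0 0"
}}

```text
time: 14.4
tool_pos: [600.7, 61.3, 49.3]
tcp_rot: [3.141, -0.0, 1.365]
contact_force: [0.9, -0.0, -0.5]
grip_width: 77.8
finger_force: 0.0
```

>>> {"op": "step_arm", "data": {
  "series": "-0.7 0.337 -0.922 0 0 0 0;-0.7 0.337 -0.922 0 0 0 0;-0.7 0.337 -0.922 0 0 0 0;-0.7 0.337 -0.922 0 0 0 0"
}}

```text
time: 14.8
tool_pos: [535.3, 102.3, 49.6]
tcp_rot: [3.14, -0.0, 1.364]
contact_force: [1.1, -0.9, 0.1]
grip_width: 78.1
finger_force: 0.0
```

>>> {"op": "step_arm", "data": {
  "series": "-0.7 0.337 -0.922 0 0 0 0;-0.7 0.337 -0.922 0 0 0 0;-0.7 0.337 -0.922 0 0 0 0;-0.7 0.337 -0.922 0 0 0 0"
}}

```text
time: 15.2
tool_pos: [469.2, 143.8, 49.6]
tcp_rot: [3.139, -0.001, 1.364]
contact_force: [0.4, 0.4, 0.4]
grip_width: 77.9
finger_force: 0.0
```

>>> {"op": "step_arm", "data": {
  "series": "-0.7 0.337 -0.922 0.1 0 0 0;-0.7 0.337 -0.922 0.1 0 0 0;-0.7 0.337 -0.922 0.1 0 0 0;-0.7 0.337 -0.922 0.1 0 0 0;-0.7 0.337 -0.922 0.1 0 0 0;-0.7 0.337 -0.922 0.1 0 0 0"
}}

```text
time: 15.8
tool_pos: [402.2, 185.1, 41.4]
tcp_rot: [3.14, -0.001, 1.363]
contact_force: [-0.1, -0.1, 0.2]
grip_width: 77.7
finger_force: 0.0
```

>>> {"op": "step_arm", "data": {
  "series": "-0.7 0 0 0.3 0 0 0;-0.7 0 0 0.6 0 0 0;-0.7 0 0 0.8 0 0 0;-0.7 0 0 0.92 0 0 0;-0.7 0 0 0.965 0 0 0;-0.7 0 0 0.965 0 0 0;-0.7 0 0 0.965 0 0 0"
}}

```text
time: 16.5
tool_pos: [401.1, 185.7, -35.4]
tcp_rot: [3.14, -0.001, 1.364]
contact_force: [0.8, -0.1, -0.0]
grip_width: 77.9
finger_force: 0.0
```

>>> {"op": "step_arm", "data": {
  "series": "1 0 0 0 0 0 0;1 0 0 0 0 0 0;1 0 0 0 0 0 0;1 0 0 0 0 0 0;1 0 0 0 0 0 0;1 0 0 0 0 0 0"
}}

```text
time: 17.1
tool_pos: [400.7, 185.8, -35.6]
tcp_rot: [3.141, -0.0, 1.364]
contact_force: [-0.5, -0.5, 5.9]
grip_width: 59.1
finger_force: 30.0
```

>>> {"op": "step_arm", "data": {
  "series": "1 0 0 -0.2 0 0 0;1 0 0 -0.6 0 0 0;1 0 0 -1 0 0 0;1 0 0 -1 0 0 0;1 0 0 -1 0 0 0;1 0 0 -1 0 0 0"
}}

```text
time: 17.7
tool_pos: [399.6, 185.4, 43.1]
tcp_rot: [-3.14, 0.001, 1.364]
contact_force: [-0.2, -0.1, -0.6]
grip_width: 59.6
finger_force: 30.0
```

>>> {"op": "step_arm", "data": {
  "series": "1 -0.068 0.922 0 0 0 0;1 -0.068 0.922 0 0 0 0;1 -0.068 0.922 0 0 0 0;1 -0.068 0.922 0 0 0 0"
}}

```text
time: 18.1
tool_pos: [470.2, 164.8, 42.5]
tcp_rot: [-3.138, 0.001, 1.364]
contact_force: [0.5, 0.9, -0.1]
grip_width: 59.4
finger_force: 30.0
```

>>> {"op": "step_arm", "data": {
  "series": "1 -0.068 0.922 0 0 0 0;1 -0.068 0.922 0 0 0 0;1 -0.068 0.922 0 0 0 0;1 -0.068 0.922 0 0 0 0"
}}

```text
time: 18.5
tool_pos: [540.7, 145.0, 43.0]
tcp_rot: [-3.138, 0.001, 1.364]
contact_force: [0.8, 0.0, -1.3]
grip_width: 59.4
finger_force: 30.0
```

>>> {"op": "step_arm", "data": {
  "series": "1 -0.068 0.922 0 0 0 0;1 -0.068 0.922 0 0 0 0;1 -0.068 0.922 0 0 0 0;1 -0.068 0.922 0 0 0 0"
}}

```text
time: 18.9
tool_pos: [611.6, 124.9, 43.3]
tcp_rot: [-3.139, 0.0, 1.365]
contact_force: [0.3, -0.3, -0.3]
grip_width: 59.5
finger_force: 30.0
```

>>> {"op": "step_arm", "data": {
  "series": "1 -0.068 0.922 0 0 0 0;1 -0.068 0.922 0 0 0 0;1 -0.068 0.922 0 0 0 0;1 -0.068 0.922 0 0 0 0;1 -0.068 0.922 0 0 0 0;1 -0.068 0.922 0 0 0 0;1 -0.068 0.922 0 0 0 0"
}}

```text
time: 19.6
tool_pos: [684.0, 104.4, 44.3]
tcp_rot: [-3.141, -0.0, 1.365]
contact_force: [-0.3, -0.1, -0.8]
grip_width: 59.1
finger_force: 30.0
```

>>> {"op": "step_arm", "data": {
  "series": "1 0 0 0.2 0 0 0;1 0 0 0.4 0 0 0;1 0 0 0.55 0 0 0;1 0 0 0.68 0 0 0;1 0 0 0.76 0 0 0;1 0 0 0.78 0 0 0;1 0 0 0.78 0 0 0;1 0 0 0.78 0 0 0"
}}

```text
time: 20.4
tool_pos: [685.2, 103.9, -17.7]
tcp_rot: [3.14, -0.0, 1.364]
contact_force: [0.2, -0.8, 0.8]
grip_width: 59.5
finger_force: 30.0
```

>>> {"op": "step_arm", "data": {
  "series": "-0.7 0 0 0 0 0 0;-0.7 0 0 0 0 0 0;-0.7 0 0 0 0 0 0;-0.7 0 0 0 0 0 0"
}}

```text
time: 20.8
tool_pos: [684.8, 103.9, -18.2]
tcp_rot: [3.141, -0.0, 1.364]
contact_force: [-0.2, 0.5, 0.7]
grip_width: 77.7
finger_force: 0.0
```

>>> {"op": "step_arm", "data": {
  "series": "-0.7 0 0 -0.4 0 0 0;-0.7 0 0 -0.8 0 0 0;-0.7 0 0 -0.8 0 0 0;-0.7 0 0 -0.8 0 0 0;-0.7 0 0 -0.8 0 0 0"
}}

```text
time: 21.3
tool_pos: [683.9, 103.8, 44.4]
tcp_rot: [-3.14, 0.0, 1.364]
contact_force: [0.8, 0.5, -0.1]
grip_width: 78.1
finger_force: 0.0
```

```bash
python3 - <<'E'
from h import *
o=readout.get_obs()
w=vision.capture("wrist");s=vision.capture("scene")
cv2.imwrite("pics/c6.png",np.hstack([cv2.resize(w["frame"],(400,300)),cv2.resize(s["frame"][190:340,130:330],(400,300))])[:,:,::-1])
for d in models.pinpoint(w,"roll_24")[:4]: print(round(d["p"],2),np.round(d["position"]),onplane(w,d["position"],16,o)[0].round(1))
print(o["tool_pos"])
E
```

```text
0.94 [283. 337.] [667.2  20.1  16. ]
[683.86534716 103.82969018  44.43161279]
```

View pics/c6.png

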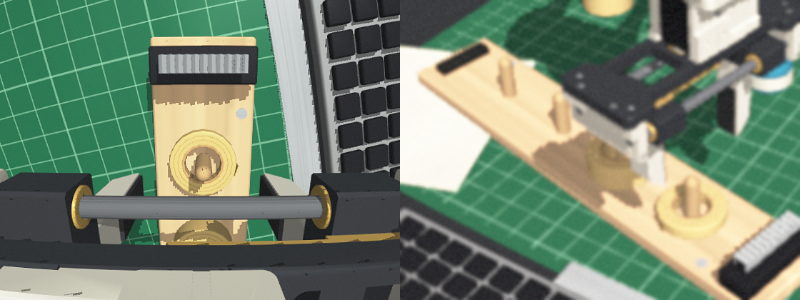

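Roll_12 is flat on peg 1, beside the cutter. Next is roll_36.

>>> {"op": "step_arm", "data": {
  "series": "-0.7 -0.84 -0.4965 0 0 0 0;-0.7 -0.84 -0.4965 0 0 0 0;-0.7 -0.84 -0.4965 0 0 0 0;-0.7 -0.84 -0.4965 0 0 0 0"
}}

```text
time: 21.85
tool_pos: [632.2, 46.0, 45.5]
tcp_rot: [-3.142, -0.0, 1.363]
contact_force: [-0.4, 1.0, 0.4]
grip_width: 78.0
finger_force: 0.0
```

>>> {"op": "step_arm", "data": {
  "series": "-0.7 -0.84 -0.4965 0 0 0 0;-0.7 -0.84 -0.4965 0 0 0 0;-0.7 -0.84 -0.4965 0 0 0 0;-0.7 -0.84 -0.4965 0 0 0 0"
}}

```text
time: 22.25
tool_pos: [580.5, -11.0, 45.7]
tcp_rot: [3.14, -0.001, 1.364]
contact_force: [-0.4, -0.1, 0.2]
grip_width: 78.2
finger_force: 0.0
```

>>> {"op": "step_arm", "data": {
  "series": "-0.7 -0.84 -0.4965 0 0 0 0;-0.7 -0.84 -0.4965 0 0 0 0;-0.7 -0.84 -0.4965 0 0 0 0;-0.7 -0.84 -0.4965 0 0 0 0"
}}

```text
time: 22.65
tool_pos: [528.3, -68.5, 45.9]
tcp_rot: [3.14, -0.001, 1.364]
contact_force: [0.4, -0.4, -0.8]
grip_width: 78.0
finger_force: 0.0
```

>>> {"op": "step_arm", "data": {
  "series": "-0.7 -0.84 -0.4965 0 0 0 0;-0.7 -0.84 -0.4965 0 0 0 0;-0.7 -0.84 -0.4965 0 0 0 0;-0.7 -0.84 -0.4965 0 0 0 0"
}}

```text
time: 23.05
tool_pos: [475.7, -126.3, 45.8]
tcp_rot: [3.14, -0.0, 1.364]
contact_force: [-0.2, -0.4, -0.6]
grip_width: 78.2
finger_force: 0.0
```

>>> {"op": "step_arm", "data": {
  "series": "-0.7 -0.84 -0.4965 0 0 0 0;-0.7 -0.84 -0.4965 0 0 0 0;-0.7 -0.84 -0.4965 0 0 0 0;-0.7 -0.84 -0.4965 0 0 0 0;-0.7 -0.84 -0.4965 0 0 0 0;-0.7 -0.84 -0.4965 0 0 0 0;-0.7 -0.84 -0.4965 0 0 0 0"
}}

```text
time: 23.75
tool_pos: [422.1, -183.6, 45.6]
tcp_rot: [3.141, -0.0, 1.366]
contact_force: [-0.2, 0.0, -0.4]
grip_width: 77.9
finger_force: 0.0
```

```bash
python3 - <<'E'
from h import *
o=readout.get_obs();w=vision.capture("wrist");P=cloud(w,o)
print(o["tool_pos"])
for d in models.pinpoint(w,"roll_36")[:4]:
    u,v=np.round(d["position"]).astype(int);print(round(d["p"],2),u,v,onplane(w,d["position"],0,o)[0].round(1),w["frame"][max(v-25,0),u])
q=P[(P[...,2]>30)&(P[...,2]<42)&(np.hypot(P[...,0]-421,P[...,1]+184)<50)];print(len(q),np.percentile(q,[1,99],axis=0).round(1))
E
```

```text
[ 422.11643362 -183.64380165   45.56202489]
0.71 126 193 [ 317.8 -143.4    0. ] [191  42  38]
0.7 275 214 [ 418.1 -179.6    0. ] [246 236 162]
5317 [[ 391.  -208.9   30.8]
 [ 447.7 -153.    38. ]]
```

>>> {"op": "step_arm", "data": {
  "series": "-0.7 0 -0.02 0.3 0 0 0;-0.7 0 -0.02 0.6 0 0 0;-0.7 0 -0.02 0.8 0 0 0;-0.7 0 -0.02 0.92 0 0 0;-0.7 0 -0.02 0.97 0 0 0;-0.7 0 -0.02 0.97 0 0 0;-0.7 0 -0.02 0.97 0 0 0"
}}

```text
time: 24.55
tool_pos: [420.4, -184.2, -31.4]
tcp_rot: [3.141, 0.0, 1.364]
contact_force: [-0.5, 0.1, 0.6]
grip_width: 77.9
finger_force: 0.0
```

>>> {"op": "step_arm", "data": {
  "series": "1 0 0 0 0 0 0;1 0 0 0 0 0 0;1 0 0 0 0 0 0;1 0 0 0 0 0 0;1 0 0 0 0 0 0;1 0 0 0 0 0 0"
}}

```text
time: 25.15
tool_pos: [420.1, -184.1, -31.6]
tcp_rot: [3.141, 0.0, 1.364]
contact_force: [-1.2, 0.8, 6.1]
grip_width: 59.9
finger_force: 30.0
```

>>> {"op": "step_arm", "data": {
  "series": "1 0 0 -0.2 0 0 0;1 0 0 -0.6 0 0 0;1 0 0 -1 0 0 0;1 0 0 -1 0 0 0;1 0 0 -1 0 0 0;1 0 0 -1 0 0 0"
}}

```text
time: 25.75
tool_pos: [419.1, -183.4, 46.9]
tcp_rot: [-3.14, -0.001, 1.364]
contact_force: [-0.7, -0.2, -0.4]
grip_width: 60.6
finger_force: 30.0
```

>>> {"op": "step_arm", "data": {
  "series": "1 0.69 0.834 0 0 0 0;1 0.69 0.834 0 0 0 0;1 0.69 0.834 0 0 0 0;1 0.69 0.834 0 0 0 0;1 0.69 0.834 0 0 0 0"
}}

```text
time: 26.25
tool_pos: [495.0, -143.5, 46.9]
tcp_rot: [-3.139, -0.001, 1.364]
contact_force: [-1.0, 0.4, -1.4]
grip_width: 59.8
finger_force: 30.0
```

>>> {"op": "step_arm", "data": {
  "series": "1 0.69 0.834 0 0 0 0;1 0.69 0.834 0 0 0 0;1 0.69 0.834 0 0 0 0;1 0.69 0.834 0 0 0 0;1 0.69 0.834 0 0 0 0"
}}

```text
time: 26.75
tool_pos: [571.5, -103.9, 47.6]
tcp_rot: [-3.14, 0.0, 1.363]
contact_force: [0.0, 0.4, -1.1]
grip_width: 59.9
finger_force: 30.0
```

>>> {"op": "step_arm", "data": {
  "series": "1 0.69 0.834 0 0 0 0;1 0.69 0.834 0 0 0 0;1 0.69 0.834 0 0 0 0;1 0.69 0.834 0 0 0 0;1 0.69 0.834 0 0 0 0;1 0.69 0.834 0 0 0 0;1 0.69 0.834 0 0 0 0"
}}

```text
time: 27.45
tool_pos: [649.1, -63.7, 48.3]
tcp_rot: [-3.141, -0.0, 1.363]
contact_force: [0.2, -0.2, -1.1]
grip_width: 59.8
finger_force: 30.0
```

>>> {"op": "step_arm", "data": {
  "series": "1 0 0 0.2 0 0 0;1 0 0 0.4 0 0 0;1 0 0 0.55 0 0 0;1 0 0 0.68 0 0 0;1 0 0 0.76 0 0 0;1 0 0 0.78 0 0 0;1 0 0 0.78 0 0 0;1 0 0 0.78 0 0 0"
}}

```text
time: 28.25
tool_pos: [650.2, -63.0, -13.8]
tcp_rot: [3.14, -0.0, 1.364]
contact_force: [-0.8, 0.7, -0.2]
grip_width: 60.1
finger_force: 30.0
```

>>> {"op": "step_arm", "data": {
  "series": "-0.7 0 0 0 0 0 0;-0.7 0 0 0 0 0 0;-0.7 0 0 0 0 0 0;-0.7 0 0 0 0 0 0"
}}

```text
time: 28.65
tool_pos: [649.9, -62.9, -14.2]
tcp_rot: [3.141, -0.0, 1.364]
contact_force: [0.4, -1.0, 0.1]
grip_width: 78.3
finger_force: 0.0
```

>>> {"op": "step_arm", "data": {
  "series": "-0.7 0 0 -0.4 0 0 0;-0.7 0 0 -0.9 0 0 0;-0.7 0 0 -0.9 0 0 0;-0.7 0 0 -0.9 0 0 0;-0.7 0 0 -0.9 0 0 0"
}}

```text
time: 29.15
tool_pos: [648.9, -62.7, 56.5]
tcp_rot: [-3.14, -0.0, 1.364]
contact_force: [0.8, 0.3, -0.8]
grip_width: 78.4
finger_force: 0.0
```

```bash
python3 - <<'E'
from h import *
o=readout.get_obs()
w=vision.capture("wrist");s=vision.capture("scene")
cv2.imwrite("pics/c7.png",np.hstack([cv2.resize(w["frame"],(400,300)),cv2.resize(s["frame"][140:340,130:397],(400,300))])[:,:,::-1])
print(o["tool_pos"])
E
```

```text
[648.9265709  -62.6835134   56.52469273]
```

View pics/c7.png

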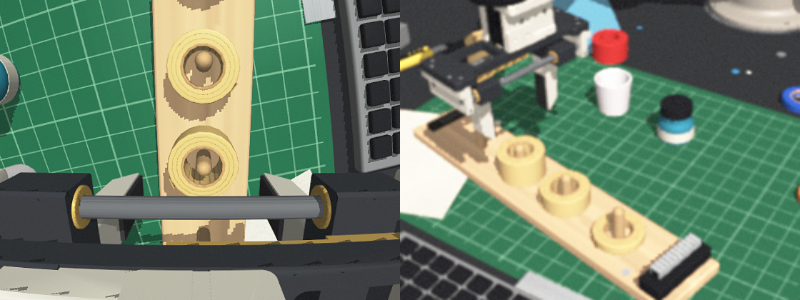

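>>> {"op": "step_arm", "data": {
  "series": "-0.7 -0.89 -0.467 0 0 0 0;-0.7 -0.89 -0.467 0 0 0 0;-0.7 -0.89 -0.467 0 0 0 0;-0.7 -0.89 -0.467 0 0 0 0"
}}

```text
time: 29.65
tool_pos: [598.3, -125.2, 57.0]
tcp_rot: [-3.141, -0.001, 1.363]
contact_force: [0.3, 0.5, 0.5]
grip_width: 78.1
finger_force: 0.0
```

>>> {"op": "step_arm", "data": {
  "series": "-0.7 -0.89 -0.467 0 0 0 0;-0.7 -0.89 -0.467 0 0 0 0;-0.7 -0.89 -0.467 0 0 0 0;-0.7 -0.89 -0.467 0 0 0 0"
}}

```text
time: 30.05
tool_pos: [548.1, -186.4, 57.4]
tcp_rot: [3.141, -0.001, 1.364]
contact_force: [-0.1, 0.3, -0.1]
grip_width: 78.3
finger_force: 0.0
```

>>> {"op": "step_arm", "data": {
  "series": "-0.7 -0.89 -0.467 0 0 0 0;-0.7 -0.89 -0.467 0 0 0 0;-0.7 -0.89 -0.467 0 0 0 0;-0.7 -0.89 -0.467 0 0 0 0"
}}

```text
time: 30.45
tool_pos: [497.4, -248.2, 57.6]
tcp_rot: [3.141, -0.001, 1.364]
contact_force: [0.3, 0.6, 0.6]
grip_width: 78.1
finger_force: 0.0
```

>>> {"op": "step_arm", "data": {
  "series": "-0.7 -0.89 -0.467 0.05 0 0 0;-0.7 -0.89 -0.467 0.05 0 0 0;-0.7 -0.89 -0.467 0.05 0 0 0;-0.7 -0.89 -0.467 0.05 0 0 0;-0.7 -0.89 -0.467 0.05 0 0 0;-0.7 -0.89 -0.467 0.05 0 0 0;-0.7 -0.89 -0.467 0.05 0 0 0"
}}

```text
time: 31.15
tool_pos: [445.9, -310.1, 53.6]
tcp_rot: [3.141, -0.0, 1.366]
contact_force: [-0.1, 1.0, 0.1]
grip_width: 77.8
finger_force: 0.0
```

```bash
python3 - <<'E'
from h import *
o=readout.get_obs();w=vision.capture("wrist");P=cloud(w,o)
print(o["tool_pos"])
for d in models.pinpoint(w,"roll_48")[:4]:
    u,v=np.round(d["position"]).astype(int);print(round(d["p"],2),u,v,onplane(w,d["position"],0,o)[0].round(1))
q=P[(P[...,2]>43)&(P[...,2]<54)&(np.hypot(P[...,0]-445,P[...,1]+311)<50)];print(len(q),np.percentile(q,[1,99],axis=0).round(1))
E
```

```text
[ 445.85718821 -310.14050988   53.61197515]
0.9 46 22 [ 315.9 -143.8    0. ]
0.75 273 212 [ 440.4 -306.8   -0. ]
0.68 80 156 [ 311.9 -237.     0. ]
5356 [[ 414.5 -333.8   44.1]
 [ 470.5 -278.9   50. ]]
```

>>> {"op": "step_arm", "data": {
  "series": "-0.7 0 -0.03 0.3 0 0 0;-0.7 0 -0.03 0.6 0 0 0;-0.7 0 -0.03 0.8 0 0 0;-0.7 0 -0.03 0.92 0 0 0;-0.7 0 -0.03 0.98 0 0 0;-0.7 0 -0.03 0.98 0 0 0;-0.7 0 -0.03 0.98 0 0 0"
}}

```text
time: 31.95
tool_pos: [443.2, -310.9, -24.2]
tcp_rot: [3.141, 0.001, 1.364]
contact_force: [-0.4, 0.3, 0.3]
grip_width: 77.8
finger_force: 0.0
```

>>> {"op": "step_arm", "data": {
  "series": "1 0 0 0 0 0 0;1 0 0 0 0 0 0;1 0 0 0 0 0 0;1 0 0 0 0 0 0;1 0 0 0 0 0 0;1 0 0 0 0 0 0"
}}

```text
time: 32.55
tool_pos: [442.9, -310.7, -24.4]
tcp_rot: [3.141, 0.0, 1.364]
contact_force: [-0.4, 1.7, 5.9]
grip_width: 58.4
finger_force: 29.9
```

>>> {"op": "step_arm", "data": {
  "series": "1 0 0 -0.2 0 0 0;1 0 0 -0.6 0 0 0;1 0 0 -1 0 0 0;1 0 0 -1 0 0 0;1 0 0 -1 0 0 0;1 0 0 -1 0 0 0"
}}

```text
time: 33.15
tool_pos: [442.0, -309.8, 53.9]
tcp_rot: [-3.14, -0.001, 1.364]
contact_force: [0.6, 1.1, -1.1]
grip_width: 57.9
finger_force: 29.9
```

>>> {"op": "step_arm", "data": {
  "series": "1 0.834 0.634 0 0 0 0;1 0.834 0.634 0 0 0 0;1 0.834 0.634 0 0 0 0;1 0.834 0.634 0 0 0 0;1 0.834 0.634 0 0 0 0"
}}

```text
time: 33.65
tool_pos: [505.0, -255.8, 54.2]
tcp_rot: [-3.14, -0.001, 1.364]
contact_force: [1.0, 0.1, -0.6]
grip_width: 58.4
finger_force: 29.9
```

>>> {"op": "step_arm", "data": {
  "series": "1 0.834 0.634 0 0 0 0;1 0.834 0.634 0 0 0 0;1 0.834 0.634 0 0 0 0;1 0.834 0.634 0 0 0 0;1 0.834 0.634 0 0 0 0"
}}

```text
time: 34.15
tool_pos: [568.1, -201.8, 54.9]
tcp_rot: [-3.14, 0.0, 1.363]
contact_force: [0.5, -0.1, -2.0]
grip_width: 58.4
finger_force: 29.9
```

>>> {"op": "step_arm", "data": {
  "series": "1 0.834 0.634 0 0 0 0;1 0.834 0.634 0 0 0 0;1 0.834 0.634 0 0 0 0;1 0.834 0.634 0 0 0 0;1 0.834 0.634 0 0 0 0;1 0.834 0.634 0 0 0 0;1 0.834 0.634 0 0 0 0"
}}

```text
time: 34.85
tool_pos: [632.1, -146.8, 55.4]
tcp_rot: [-3.142, -0.0, 1.363]
contact_force: [0.2, 0.1, -2.2]
grip_width: 58.0
finger_force: 29.9
```

>>> {"op": "step_arm", "data": {
  "series": "1 0 0 0.2 0 0 0;1 0 0 0.4 0 0 0;1 0 0 0.55 0 0 0;1 0 0 0.68 0 0 0;1 0 0 0.76 0 0 0;1 0 0 0.78 0 0 0;1 0 0 0.78 0 0 0;1 0 0 0.78 0 0 0"
}}

```text
time: 35.65
tool_pos: [633.2, -145.9, -6.6]
tcp_rot: [3.14, 0.0, 1.364]
contact_force: [0.3, -0.8, -0.3]
grip_width: 58.2
finger_force: 29.9
```

>>> {"op": "step_arm", "data": {
  "series": "-0.7 0 0 0 0 0 0;-0.7 0 0 0 0 0 0;-0.7 0 0 0 0 0 0;-0.7 0 0 0 0 0 0"
}}

```text
time: 36.05
tool_pos: [632.9, -145.8, -6.9]
tcp_rot: [3.141, -0.0, 1.364]
contact_force: [-0.2, -0.3, -1.0]
grip_width: 78.1
finger_force: 0.0
```

>>> {"op": "step_arm", "data": {
  "series": "-0.7 0 0 -0.4 0 0 0;-0.7 0 0 -0.9 0 0 0;-0.7 0 0 -1 0 0 0;-0.7 0 0 -1 0 0 0;-0.7 0 0 -1 0 0 0"
}}

```text
time: 36.55
tool_pos: [632.0, -145.6, 71.8]
tcp_rot: [-3.14, -0.0, 1.364]
contact_force: [0.2, -0.2, -0.9]
grip_width: 77.8
finger_force: 0.0
```

>>> {"op": "step_arm", "data": {
  "series": "-0.7 -1 -1 -1 0 0 0;-0.7 -1 -1 -1 0 0 0;-0.7 -1 -1 -1 0 0 0;-0.7 -1 -1 -1 0 0 0;-0.7 -1 -1 -1 0 0 0;-0.7 -1 -1 -1 0 0 0;-0.7 -1 -1 -1 0 0 0;-0.7 -1 -1 -1 0 0 0"
}}

```text
time: 37.35
tool_pos: [538.2, -206.8, 151.5]
tcp_rot: [-3.14, -0.001, 1.366]
contact_force: [-0.5, 0.5, 0.5]
grip_width: 78.0
finger_force: 0.0
```

```bash
python3 - <<'E'
from h import *
t=vision.capture("top");s=vision.capture("scene")
cv2.imwrite("pics/c8.png",np.hstack([cv2.resize(t["frame"],(400,300)),cv2.resize(s["frame"][140:340,130:397],(400,300))])[:,:,::-1])
P=cloud(s)
for x,y in ((684.8,103.5),(667.4,20),(650,-63),(632.6,-146)):
    r=np.hypot(P[...,0]-x,P[...,1]-y);q=P[(r<32)&(r>12)&(P[...,2]>20)];print(len(q),np.percentile(q[:,2],[50,90]).round(1))
E
```

```text
577 [28.4 30. ]
724 [38.6 40.8]
821 [48.6 52.9]
767 [57.2 64.8]
```

View pics/c8.png

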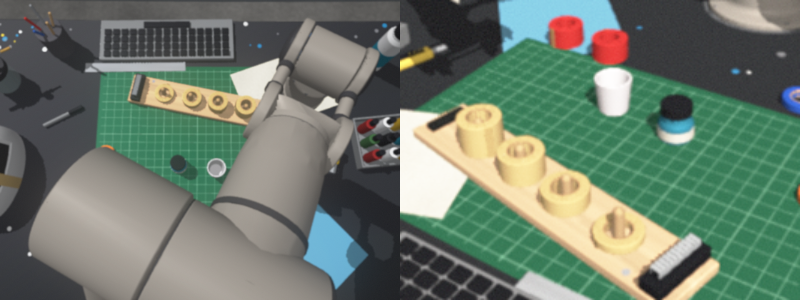

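All four rolls lie flat on their pegs, with measured tops near 28, 40, 52 and 64 mm as they should be. The jar is still standing where it was.

```bash
python3 -c "
from plant import order;print(order.close_job())"
```

```text
the job is handed in; nothing more can be done
None
```

The four rolls are flat on the rack, from 12 mm beside the cutter to 48 mm farthest away, the jar was not touched, and the job is handed in at about 37 s; the real fingertips sit about 40 mm behind the reported TCP, so the first grasp missed and I corrected for it.

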